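# Hold the spring clip gaping around the recipe board's edge

### The job

Squeeze the handles of the wooden spring clip so that its jaws spread fully open, lift it, and lower it from above over the middle of the top edge of the taller of the two recipe boards, in line with the board and with the edge well up between the jaws. Finish holding it there: the program ends with the handles still squeezed home and the jaws gaping clear of the board on both sides, ready for me to slip a note in, so the clip must not bite, rest on or push the board. Leave the low board, phone, canister and lid where they are.

Things in the scene. Friction and masses are not known exactly. Their poses are not given: they have to be found in the camera images.
- clip_center (a point): Centre of the loose wooden spring clip (bag clip, about 80 g), on its steel pivot pin, 45 mm above the worktop at the start. It stands on its shut jaws, handles up in a V, 85 mm high (87 squeezed). x: across the two arms (squeeze along x); y: along the pin (handles 46 mm, jaws 50 mm wide); z: up, jaws to handles. A half turn about z is the same. Grip the handles 15 to 38 mm above the pin.
- clip_arm (a joint): Turn of one clip arm about the pin, rad: 0 jaws shut, 0.35 solid stop, fully spread; the other arm mirrors it. Handle tops are 52 mm apart over the outsides at rest; squeezed home the outer faces are upright, parallel, 22 mm apart. Squeezing 30 mm above the pin takes 4 N on each handle to start, 9 N to hold open.
- clip: The same clip; this origin is between the shut jaws' tips, 45 mm below the pin, axes as clip_center. Spread, the jaws gape 32 mm between the tips, which then lie 42 mm below the pin, so on the worktop the clip sinks 3 mm as it opens; half-way from tips to pin the clear gap is 24 mm. Let go, it snaps shut.
- tall_board: The taller recipe board: a stiff upright wooden board 5 mm thick and 110 mm wide with a white front, its top edge 150 mm above the worktop, fixed in a wooden foot 70 x 124 x 20 mm; loose on the worktop, 600 g in all. Origin under the middle of the foot; x is across the board's thickness, y along its width, z up. It may stand at the left or at the right.
- tall_board_edge (a point): Middle of the top edge of the taller board, 150 mm above its underside; axes as the body (x across the thickness, y along the edge).
- low_board: The lower recipe board, the same kind, 80 mm wide and only 95 mm high, foot 70 x 94 x 20 mm; origin under the middle of its foot. Leave alone.
- phone: Black folded phone, 46 x 95 x 19 mm, lying beside the canister; origin under its middle. Leave alone.
- small_canister: Open small white porcelain canister with blue flowers, 114 mm across and 122 mm high, behind the clip, to the left; origin under its middle. Leave alone.
- small_lid: Porcelain lid with knob, 119 mm across and 65 mm high, lying on the worktop near the front; origin under its middle. Leave alone.

How it is judged:
By the outcome, as a careful person would: the job done as asked, in the order asked, and still so for the second after the job is handed in, while the arm keeps its last pose, push and grip.
It also fails if it takes over 38 s, if anything falls off the work surface, if the arm or the gripper's body presses on something with over 40 N, if the wrist force passes 120 N, or if a joint passes its speed limit or range.

### The arm

A 7-joint arm with a two-finger parallel gripper is mounted at the origin on a cart in front of the work surface, level with it; the furniture and walls round the work are solid. World frame = base frame: x ahead of the robot, y to its left, z up, the work surface at z = 0. Lengths are in m, angles in degrees, forces in N, time in s.
With the tool pointing down it reaches from about 0.425 to 0.875 m from the base axis. Payload 4.7 kg.
Tool frame: the origin (TCP) lies at the very end of the fingers, on their centre line; the grasp point (between the pads) lies behind it (env.pinch_z is the z of the grasp point in the tool frame, in m); z points along the fingers, y is the direction in which the jaws open and shut (so a half turn about z gives the same grasp; the last joint's range is limited). The gripper opens to 87 mm and grips with 3 to 60 N. Pads are 19 mm wide; open, the fingers measure 117 mm over their backs; the gripper's body (75 mm by 190 mm) begins 51 mm behind the grasp point.
Start: joints at [73.172, 18.392, -4.016, 83.108, 1.295, 78.541, -3.26], TCP at [0.197, -0.619, 0.191] pointing down, gripper open.
Joint ranges: [-163.93, 163.93], [-17.29, 119.83], [-79.2, 71.16], [3.27, 140.29], [-89.18, 269.18], [5.43, 117.66], [-154.24, 154.24]. Speed limits (degrees/s): [147.25, 147.25, 180, 180, 180, 180, 180].

### API

Orientations are given as [roll, pitch, yaw] about the fixed x, y, z axes, in that order (R = Rz(yaw) Ry(pitch) Rx(roll)).
In Python, from cell import readout, read_camera, env gives the robot as it stands. The module is installed in compiled form; this text tells all that it offers.
- The arm moves only by the tool servo_tool, never from a script. Its argument "plan" is a list that holds one entry, the list of rows, each a list of 5 numbers: the finger opening in m, from 0 to 0.087, then the shift along the tool's x, y, z in m, then the turn about the tool's z in rad. In form: [[[jaw, x, y, z, yaw], ...]]. A call has 1 to 12 rows; each row is the pose to reach, as a shift and turn from the pose measured when the call began, along the tool's axes at that moment; what a row does not reach only later rows make up. A row lasts 1/12 s, in which the tool goes at most 41.7 mm and 7.16 degrees, less where a joint would pass 70% of its speed; a pose out of reach is approached as far as the arm can. A call with a gripper value outside its range is refused whole. The fingers move at their own pace and stop on an object; "force" is the grip in N (left out, the last holds). Time passes only in rows, so rows that repeat a pose let the fingers close. It gives the time, the measured TCP pose, the force and the opening at its end, in the units of the state.
- readout.get_obs(): the state, without advancing time (a new reading comes with each control period).
- read_camera(name): name is "scene" or "top" or "wrist"; returns a dict with "image" (400x640x3 uint8, red, green, blue), "range_z" (400x640 float32, m along the optical axis (not along the pixel's ray), 0 where there is no reading), "mtx" (3x3 intrinsics, pixels), "camera_from_world" (4x4, takes a point from world to camera coordinates). Camera axes: x right, y up, looking along -z (the intrinsics and any distortion apply to the point x, -y, -z); pixel columns grow to the right and rows downward; lengths in m; the calibration is good to about 2 mm. A picture is of the moment at which its call begins.
- env.sign_off(): hands the job in, once; it reports no verdict.
The state is a dict: "time_s": time; "qpos": joint angles; "joint_velocities": joint speeds; "effort": joint torques, N m; "tool_pos": TCP position; "tool_rot": TCP orientation; "force": force on the tool from outside, world axes, zero at the start; "wrist_torque": the same for the moment, N m; "grip_width": finger opening in m.
Only numpy, scipy, OpenCV 4.12 (cv2) and the standard library are available. Lean on these libraries where they do the work, as an engineer would, in place of code of your own. Each camera call takes 0.05 s, during which the arm holds its last target. There are 200 camera calls.

## Working session

There is one attempt and no reset: what is moved stays moved. The work goes in short steps, Python scripts to look and compute and a tool call to move; the robot and the scene stay as the last step left them, time stands still between calls to the robot, and variables do not carry over. Pictures are saved under pics/ and viewed, about 8 in all and at most 12, crops included, and the job is handed in when it is done.

Besides the shell and the picture viewer there is one more tool, called after ">>>" as name([rows], argument=value, ...), one row to a line, values as JSON. servo_tool: Moves the arm, as the interface text tells. Its arguments: {"type":"object","properties":{"plan":{"type":"array"},"force":{"type":"number"}},"required":["plan"]}

```bash
mkdir -p pics; cat > h.py <<'E'
import numpy as np, cv2
from cell import readout, read_camera, env
def shot(n, f=None):
    c=read_camera(n)
    if f: cv2.imwrite('pics/'+f, c['image'][...,::-1])
    return c
def cloud(c):
    K=c['mtx']; d=c['range_z']; v,u=np.mgrid[:d.shape[0],:d.shape[1]]
    P=np.stack([(u-K[0,2])/K[0,0]*d, -(v-K[1,2])/K[1,1]*d, -d],-1)
    T=np.linalg.inv(c['camera_from_world'])
    return P@T[:3,:3].T+T[:3,3]
E
python3 - <<'E'
from h import *
s=shot('scene','s1.png');t=shot('top','t1.png')
cv2.imwrite('pics/a1.png',cv2.resize(np.vstack([s['image'],t['image']])[...,::-1],(480,600)))
np.savez('c1.npz',si=s['image'],sp=cloud(s),ti=t['image'],tp=cloud(t),sd=s['range_z'],td=t['range_z'])
for c in(s,t):print(c['mtx'],np.linalg.inv(c['camera_from_world']))
print(readout.get_obs(),env.pinch_z)
E
```

```text
[[409.08786601   0.         327.5102738 ]
 [  0.         409.08786601 198.35828517]
 [  0.           0.           1.        ]] [[-0.77575277  0.43117051 -0.46075983  0.05752247]
 [-0.63094577 -0.54238649  0.55472906  0.58978105]
 [-0.0107271   0.72104707  0.69280304  0.70284321]
 [ 0.          0.          0.          1.        ]]
[[375.63583689   0.         317.77267581]
 [  0.         375.63583689 201.15305106]
 [  0.           0.           1.        ]] [[-0.00457911  0.98458494 -0.17484716  0.31855676]
 [-0.9998817  -0.00194056  0.01525859  0.13162095]
 [ 0.01468408  0.17489635  0.98447735  1.06036788]
 [ 0.          0.          0.          1.        ]]
{'time_s': 0.1, 'qpos': array([73.1717326 , 18.43353996, -4.01491883, 83.16816672,  1.2925987 ,
       78.54254789, -3.2601434 ]), 'joint_velocities': array([-0.11411844, -0.11623916,  0.0347015 , -0.1150679 , -0.01738176,
       -0.01854822,  0.08346039]), 'effort': array([ 9.04893773e-05, -4.92571414e+01, -4.05655531e-01, -3.13401997e+01,
       -6.42249640e-02,  3.94579454e-02,  6.93546281e-05]), 'tool_pos': array([ 0.196719  , -0.61892669,  0.19018305]), 'tool_rot': array([-1.79900844e+02,  3.43410656e-03,  1.76366667e+01]), 'force': array([ 0.11590378, -0.42090475, -0.22296735]), 'wrist_torque': array([-0.0083536 ,  0.00150188,  0.01462855]), 'grip_width': 0.08673980887694975} -0.0187
```

View pics/s1.png

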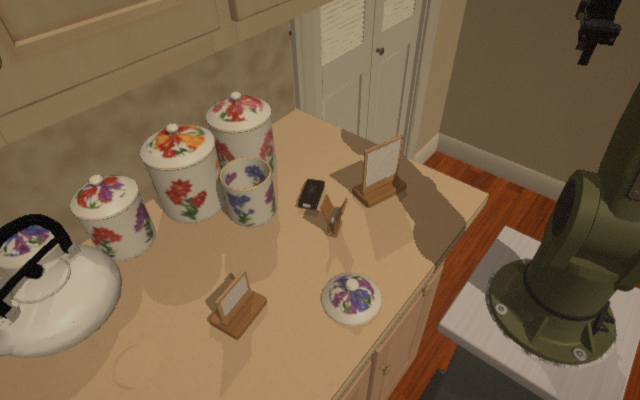

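View pics/t1.png

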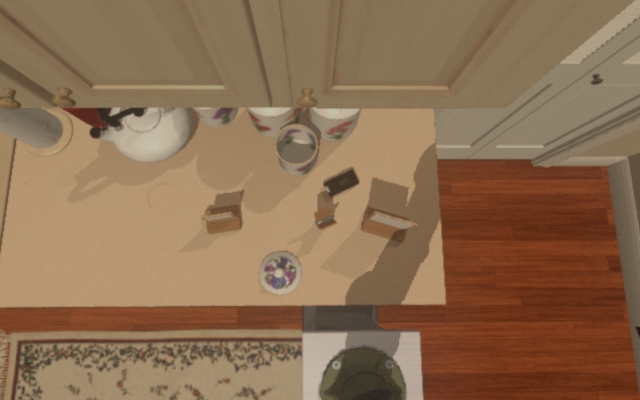

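The tall board is at the right (scene ~(380,170), top ~(388,223)). The clip is in the middle (scene ~(333,214), top ~(325,217)), with the phone and canister behind it. Next I measure both from depth.

```bash
python3 - <<'E'
from h import *
z=np.load('c1.npz')
def sel(n,b,lo,hi):
    P=z[n+'p'][b[1]:b[3],b[0]:b[2]].reshape(-1,3); I=z[n+'i'][b[1]:b[3],b[0]:b[2]].reshape(-1,3)
    m=(z[n+'d'][b[1]:b[3],b[0]:b[2]].ravel()>0)&(P[:,2]>lo)&(P[:,2]<hi); return P[m],I[m]
for n,bc,bb in(('s',(312,188,352,242),(345,130,412,210)),('t',(308,200,342,234),(355,200,420,245))):
    P,_=sel(n,bc,.012,.11); P=P[(P[:,0]>.35)&(P[:,0]<.7)]
    for a,b in((.012,.04),(.04,.06),(.06,.075),(.075,.1)):
        Q=P[(P[:,2]>a)&(P[:,2]<b),:2]
        if len(Q)>4: print(n,'clip',a,len(Q),Q.mean(0).round(4),Q.min(0).round(3),Q.max(0).round(3),[np.round(x,3) for x in cv2.minAreaRect(Q.astype(np.float32)*1000)])
    P,_=sel(n,bb,.03,.17)
    for a,b in((.03,.06),(.06,.1),(.1,.135),(.135,.16)):
        Q=P[(P[:,2]>a)&(P[:,2]<b)]
        if len(Q)>4: print(n,'board',a,len(Q),Q.mean(0).round(4),Q[:,2].max().round(3),[np.round(x,3) for x in cv2.minAreaRect(Q[:,:2].astype(np.float32)*1000)])
    P,_=sel(n,bb,.012,.025)
    print(n,'foot',len(P),[np.round(x,3) for x in cv2.minAreaRect(P[:,:2].astype(np.float32)*1000)])
def crop(i,b,k): return cv2.resize(i[b[1]:b[3],b[0]:b[2],::-1],None,fx=k,fy=k,interpolation=cv2.INTER_CUBIC)
a=crop(z['si'],(300,120,420,250),4.4);b=crop(z['ti'],(300,160,430,260),4.4)
cv2.imwrite('pics/b.png',cv2.resize(np.hstack([cv2.copyMakeBorder(x,0,572-x.shape[0],0,0,0) for x in(a,b)]),(800,416)))
E
```

```text
s clip 0.012 223 [0.5067 0.0726] [0.43 0.02] [0.565 0.124] [array([496.188,  74.814]), array([ 45.119, 155.887]), np.float64(60.808)]
s clip 0.04 202 [0.4481 0.103 ] [0.426 0.074] [0.468 0.124] [array([450.482,  99.78 ]), array([31.113, 53.498]), np.float64(28.754)]
s clip 0.06 98 [0.4533 0.1054] [0.421 0.073] [0.475 0.127] [array([447.495,  97.907]), array([39.806, 48.085]), np.float64(20.665)]
s clip 0.075 133 [0.4507 0.101 ] [0.418 0.068] [0.481 0.128] [array([448.535,  98.062]), array([50.606, 48.168]), np.float64(22.225)]
s board 0.03 354 [ 0.4383 -0.0692  0.044 ] 0.06 [array([436.166, -70.944]), array([112.626,  11.691]), np.float64(70.877)]
s board 0.06 466 [ 0.4384 -0.0632  0.0807] 0.1 [array([440.812, -17.494]), array([214.141,  35.566]), np.float64(89.177)]
s board 0.1 425 [ 0.4384 -0.0685  0.1179] 0.135 [array([439.035, -71.909]), array([111.175,   8.903]), np.float64(73.219)]
s board 0.135 271 [ 0.439  -0.069   0.1447] 0.153 [array([438.651, -72.46 ]), array([111.34 ,   7.545]), np.float64(72.323)]
s foot 621 [array([438.695, -70.914]), array([126.045,  70.943]), np.float
[... 289 characters left out ...]
 106 [0.4481 0.0993] [0.416 0.069] [0.476 0.127] [array([447.192,  98.263]), array([50.571, 45.651]), np.float64(22.697)]
t board 0.03 92 [ 0.4348 -0.0703  0.0427] 0.06 [array([433.322, -69.961]), array([109.163,   6.297]), np.float64(72.735)]
t board 0.06 111 [ 0.4359 -0.069   0.081 ] 0.099 [array([435.755, -69.906]), array([107.698,   2.552]), np.float64(72.006)]
t board 0.1 109 [ 0.4359 -0.069   0.1183] 0.135 [array([435.532, -70.451]), array([109.08 ,   3.528]), np.float64(72.04)]
t board 0.135 142 [ 0.4373 -0.0706  0.1471] 0.154 [array([437.938, -70.833]), array([108.586,   6.128]), np.float64(73.262)]
t foot 610 [array([437.972, -71.288]), array([123.819,  70.563]), np.float64(72.987)]
```

View pics/b.png

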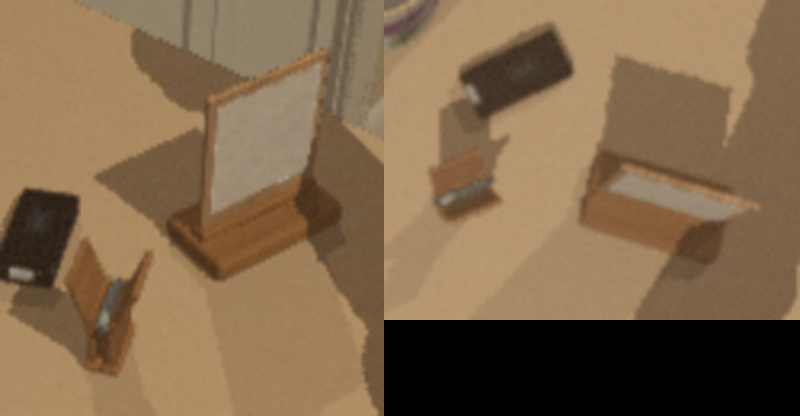

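```bash
cat >> h.py <<'E'
from scipy.spatial.transform import Rotation as Ro
def rel(p,yaw,o=None):
    o=o or readout.get_obs(); R=Ro.from_euler('xyz',o['tool_rot'],degrees=True)
    d=R.inv().apply(np.array(p)-o['tool_pos']); t=(o['tool_rot'][2]-yaw+180)%360-180
    print('t',round(o['time_s'],2),'pos',o['tool_pos'].round(4),o['tool_rot'].round(2),'grip',round(o['grip_width'],4),'F',o['force'].round(1),'-> rel',d.round(4),'turn',np.radians(t).round(3))
E
python3 - <<'E'
from h import *
rel((.459,-.265,.25),60)
z=np.load('c1.npz'); P=z['tp'][120:180,270:325].reshape(-1,3);Q=P[(P[:,2]>.105)&(P[:,2]<.13)]
Q=Q[Q[:,0]<.68]
print('can',cv2.minEnclosingCircle(Q[:,:2].astype(np.float32)),len(Q))
P=z['tp'][160:200,318:362].reshape(-1,3);Q=P[(P[:,2]>.012)&(P[:,2]<.03)]
print('phone',cv2.minAreaRect(Q[:,:2].astype(np.float32)*1000))
E
```

```text
t 0.1 pos [ 0.1967 -0.6189  0.1902] [-179.9     0.     17.64] grip 0.0867 F [ 0.1 -0.4 -0.2] -> rel [ 0.3572 -0.2579 -0.0594] turn -0.739
can ((0.6353288292884827, 0.1741044819355011), 0.05700385570526123) 284
phone ((556.9201049804688, 49.92205810546875), (45.982460021972656, 94.03254699707031), 26.41132926940918)
```

>>> servo_tool([
  [[0.087,0.03,-0.021,-0.02,-0.06],[0.087,0.06,-0.043,-0.04,-0.12],[0.087,0.09,-0.065,-0.06,-0.18],[0.087,0.12,-0.087,-0.06,-0.25],[0.087,0.15,-0.108,-0.06,-0.31],[0.087,0.18,-0.13,-0.06,-0.37],[0.087,0.21,-0.152,-0.06,-0.44],[0.087,0.24,-0.173,-0.06,-0.5],[0.087,0.27,-0.195,-0.06,-0.56],[0.087,0.3,-0.217,-0.06,-0.62],[0.087,0.33,-0.238,-0.06,-0.68],[0.087,0.357,-0.258,-0.06,-0.74]],
])

```text
time_s: 1.1
tool_pos: [0.4597, -0.2627, 0.2504]
tool_rot: [-179.9, -0.1, 60.3]
force: [0.8, 0.2, 0.0]
grip_width: 0.0872
```

```bash
python3 - <<'E'
from h import *
rel((.4478,.0985,.22),112.5)
E
```

```text
t 1.1 pos [ 0.4597 -0.2627  0.2504] [-1.7991e+02 -7.0000e-02  6.0260e+01] grip 0.0872 F [0.8 0.2 0. ] -> rel [ 0.3077 -0.1895  0.0311] turn -0.912
```

>>> servo_tool([
  [[0.087,0.028,-0.017,0.0,-0.08],[0.087,0.056,-0.034,0.0,-0.16],[0.087,0.084,-0.052,0.0,-0.25],[0.087,0.112,-0.069,0.0,-0.33],[0.087,0.14,-0.086,0.0,-0.41],[0.087,0.168,-0.103,0.0,-0.5],[0.087,0.196,-0.121,0.0,-0.58],[0.087,0.224,-0.138,0.01,-0.66],[0.087,0.252,-0.155,0.02,-0.75],[0.087,0.28,-0.172,0.03,-0.83],[0.087,0.308,-0.19,0.031,-0.91],[0.087,0.308,-0.19,0.031,-0.912]],
])

```text
time_s: 2.1
tool_pos: [0.4457, 0.1067, 0.2196]
tool_rot: [180.0, -0.3, 113.3]
force: [0.7, 1.1, 0.6]
grip_width: 0.0869
```

```bash
python3 - <<'E'
from h import *
c=shot('wrist','w1.png'); P=cloud(c); m=(c['range_z']>0)&(np.hypot(P[...,0]-.448,P[...,1]-.0985)<.05)
for a,b in((.04,.06),(.06,.075),(.075,.1)):
    Q=P[m&(P[...,2]>a)&(P[...,2]<b)]
    if len(Q)>4: print(a,len(Q),Q[:,2].max().round(3),[np.round(x,3) for x in cv2.minAreaRect(Q[:,:2].astype(np.float32)*1000)])
rel((.4478,.0985,.0575),112.5)
E
```

```text
0.04 724 0.06 [array([448.13 ,  96.698]), array([27.776, 55.219]), np.float64(20.729)]
0.06 432 0.075 [array([448.959,  97.493]), array([37.811, 45.396]), np.float64(23.353)]
0.075 679 0.088 [array([449.005,  97.569]), array([50.558, 45.447]), np.float64(23.765)]
t 2.15 pos [0.4464 0.1029 0.2197] [-1.7998e+02 -1.5000e-01  1.1296e+02] grip 0.087 F [-0.2 -0.5 -0.6] -> rel [-0.005  -0.0004  0.1622] turn 0.008
```

View pics/w1.png

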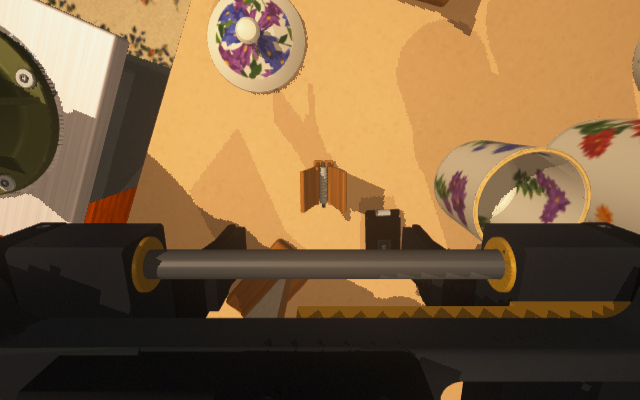

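The wrist view shows the clip upright at (325,187), between the fingers, which agrees with the fixed cameras. I'll descend.

>>> servo_tool([
  [[0.087,-0.003,0.0,0.02,0],[0.087,-0.005,0.0,0.045,0],[0.087,-0.005,0.0,0.07,0],[0.087,-0.005,0.0,0.095,0],[0.087,-0.005,0.0,0.115,0],[0.087,-0.005,0.0,0.13,0],[0.087,-0.005,0.0,0.142,0],[0.087,-0.005,0.0,0.152,0],[0.087,-0.005,0.0,0.158,0],[0.087,-0.005,0.0,0.162,0],[0.087,-0.005,0.0,0.162,0],[0.087,-0.005,0.0,0.162,0]],
])

```text
time_s: 3.15
tool_pos: [0.4485, 0.0986, 0.0581]
tool_rot: [180.0, -0.1, 112.9]
force: [-1.1, 0.5, 0.6]
grip_width: 0.0871
```

```bash
python3 - <<'E'
from h import *
rel((.4487,.098,.0575),113)
c=shot('wrist');P=cloud(c); m=(c['range_z']>0)&(np.hypot(P[...,0]-.448,P[...,1]-.0985)<.035)
for a,b in((.04,.06),(.06,.075),(.075,.095)):
    Q=P[m&(P[...,2]>a)&(P[...,2]<b)]
    if len(Q)>4: print(a,len(Q),Q[:,2].max().round(3),[np.round(x,3) for x in cv2.minAreaRect(Q[:,:2].astype(np.float32)*1000)])
E
```

```text
t 3.15 pos [0.4485 0.0986 0.0581] [ 1.7999e+02 -1.4000e-01  1.1295e+02] grip 0.0871 F [-1.1  0.5  0.6] -> rel [-0.0006 -0.0001  0.0006] turn -0.001
0.04 2123 0.06 [array([446.382, 100.211]), array([29.53 , 48.055]), np.float64(18.112)]
0.06 1197 0.075 [array([447.237, 100.594]), array([40.226, 38.674]), np.float64(23.881)]
0.075 1609 0.088 [array([446.217, 103.876]), array([50.761, 32.112]), np.float64(23.732)]
```

>>> servo_tool([
  [[0.07,0,0,0,0],[0.06,0,0,0,0],[0.052,0,0,0,0],[0.045,0,0,0,0],[0.04,0,0,0,0],[0.035,0,0,0,0],[0.03,0,0,0,0],[0.025,0,0,0,0],[0.018,0,0,0,0],[0.01,0,0,0,0],[0.01,0,0,0,0],[0.01,0,0,0,0]],
], force=25)

```text
time_s: 4.2
tool_pos: [0.4487, 0.0987, 0.0583]
tool_rot: [180.0, -0.1, 113.0]
force: [-0.4, -0.2, -0.6]
grip_width: 0.0156
```

>>> servo_tool([
  [[0.01,0,0,0,0],[0.01,0,0,0,0],[0.01,0,0,0,0],[0.01,0,0,0,0],[0.01,0,0,0,0],[0.01,0,0,0,0]],
])

```text
time_s: 4.7
tool_pos: [0.4488, 0.0987, 0.0583]
tool_rot: [180.0, -0.1, 113.0]
force: [-0.0, 0.1, -0.1]
grip_width: 0.0098
```

```bash
python3 - <<'E'
from h import *
rel((.4487,.098,.0575),113)
a=shot('wrist')['image'];b=shot('scene')['image'];t=shot('top')['image']
f=lambda i,k:cv2.resize(i,None,fx=k,fy=k,interpolation=cv2.INTER_CUBIC)
cv2.imwrite('pics/w2.png',np.vstack([f(a[100:300,220:420],2)[:,:,::-1].copy(),]) if 0 else np.hstack([f(a[100:300,200:460],1.5),f(b[180:260,290:390],3.75)])[...,::-1])
E
```

```text
t 4.7 pos [0.4488 0.0987 0.0583] [ 1.7996e+02 -1.3000e-01  1.1295e+02] grip 0.0098 F [-0.   0.1 -0.1] -> rel [-0.0007 -0.0003  0.0008] turn -0.001
```

View pics/w2.png

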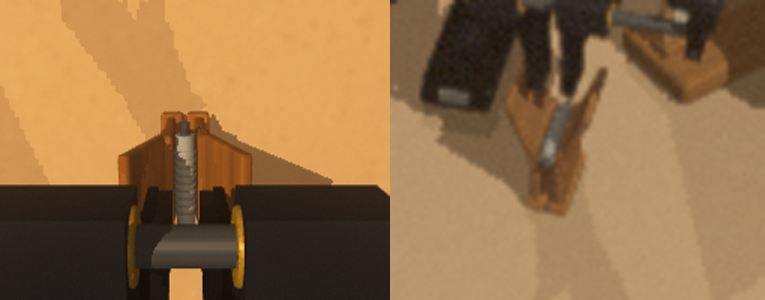

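The picture shows the clip still a resting V in front of the fingers along the pin, while the fingers have closed on nothing at 9.8 mm. I'll measure where it is now.

```bash
python3 - <<'E'
from h import *
for n in('scene','top','wrist'):
    c=shot(n,'x_%s.png'%n);P=cloud(c);I=c['image'].astype(int)
    m=(c['range_z']>0)&(np.hypot(P[...,0]-.445,P[...,1]-.11)<.075)&(I[...,0]-I[...,2]>25)
    for a,b in((.025,.045),(.045,.06),(.06,.075),(.075,.095)):
        Q=P[m&(P[...,2]>a)&(P[...,2]<b)]
        if len(Q)>4: print(n,a,len(Q),Q.mean(0).round(3),Q[:,2].max().round(3),[np.round(x,1) for x in cv2.minAreaRect(Q[:,:2].astype(np.float32)*1000)])
E
```

```text
scene 0.025 45 [0.44  0.115 0.035] 0.045 [array([438.6, 103.6]), array([38.8, 18.4]), np.float64(86.7)]
scene 0.045 155 [0.449 0.103 0.053] 0.06 [array([448.8,  96.9]), array([31.5, 49.3]), np.float64(21.3)]
scene 0.06 81 [0.45  0.108 0.068] 0.075 [array([448.3, 102.2]), array([43.1, 43. ]), np.float64(33.1)]
scene 0.075 124 [0.446 0.103 0.084] 0.095 [array([447.9,  99.3]), array([51.3, 46.3]), np.float64(26.6)]
wrist 0.025 201 [0.446 0.107 0.038] 0.045 [array([446.6,  97.8]), array([22.2, 45.2]), np.float64(17.7)]
wrist 0.045 1670 [0.446 0.104 0.052] 0.06 [array([443.7,  99.9]), array([30.8, 47.5]), np.float64(12.2)]
wrist 0.06 712 [0.443 0.11  0.068] 0.075 [array([444.2, 107.8]), array([40. , 23.2]), np.float64(23.3)]
wrist 0.075 947 [0.444 0.111 0.082] 0.095 [array([445. , 106.7]), array([50.4, 25.8]), np.float64(23.4)]
```

```bash
python3 - <<'E'
import cv2,numpy as np
f=lambda n,b,s:cv2.resize(cv2.imread(n)[b[1]:b[3],b[0]:b[2]],s,interpolation=cv2.INTER_CUBIC)
cv2.imwrite('pics/v3.png',np.hstack([f('pics/x_scene.png',(295,130,385,250),(420,560)),f('pics/x_wrist.png',(230,120,410,380),(380,560))]))
E
```

```text
(no output)
```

View pics/v3.png

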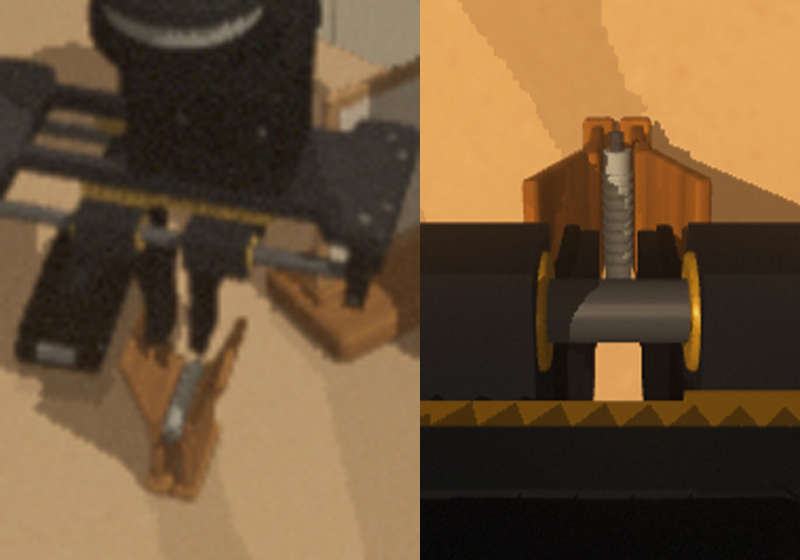

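```bash
python3 - <<'E'
from h import *
rel((.4487,.098,.0575),113)
for n in('scene','wrist','top'):
    c=shot(n);P=cloud(c);I=c['image'].astype(int)
    m=(c['range_z']>0)&(np.hypot(P[...,0]-.448,P[...,1]-.09)<.08)&(I.max(-1)<70)
    for a,b in((.04,.055),(.055,.07),(.07,.085),(.085,.1),(.1,.115)):
        Q=P[m&(P[...,2]>a)&(P[...,2]<b)]
        if len(Q)>4: print(n,a,len(Q),Q.mean(0).round(3),Q.min(0).round(3),[np.round(x,1) for x in cv2.minAreaRect(Q[:,:2].astype(np.float32)*1000)])
E
```

```text
t 5.0 pos [0.4487 0.0987 0.0583] [ 1.7997e+02 -1.3000e-01  1.1295e+02] grip 0.0101 F [-0.  -0.2 -0.4] -> rel [-0.0006 -0.0003  0.0008] turn -0.001
scene 0.085 27 [0.448 0.107 0.096] [0.433 0.092 0.091] [array([447.4, 102.2]), array([26.9, 18.6]), np.float64(18.8)]
scene 0.1 57 [0.446 0.106 0.107] [0.431 0.092 0.1  ] [array([447.3, 101.4]), array([28.5, 18.7]), np.float64(25.1)]
wrist 0.04 15 [0.448 0.095 0.045] [0.441 0.079 0.041] [array([447.7, 100.1]), array([10.1, 42.6]), np.float64(22.8)]
wrist 0.07 58 [0.45  0.102 0.079] [0.428 0.088 0.073] [array([447.5, 101.1]), array([37.8, 13.2]), np.float64(24.3)]
wrist 0.085 192 [0.444 0.108 0.096] [0.432 0.102 0.091] [array([445.4, 106.4]), array([27.5,  6. ]), np.float64(23.0)]
wrist 0.1 443 [0.445 0.108 0.108] [0.431 0.098 0.1  ] [array([446. , 104.6]), array([28.4, 10. ]), np.float64(23.1)]
```

>>> servo_tool([
  [[0.01,0,0,-0.02,0],[0.01,0,0,-0.045,0],[0.01,0,0,-0.07,0],[0.01,0,0,-0.08,0],[0.01,0,0,-0.08,0],[0.01,0,0,-0.08,0]],
])

```text
time_s: 5.65
tool_pos: [0.4488, 0.0983, 0.138]
tool_rot: [180.0, -0.1, 112.9]
force: [0.6, 0.3, -0.4]
grip_width: 0.0101
```

```bash
python3 - <<'E'
from h import *
rel((.4487,.098,.0575),113)
for n in('scene','top'):
    c=shot(n,'y_%s.png'%n);P=cloud(c);I=c['image'].astype(int)
    m=(c['range_z']>0)&(np.hypot(P[...,0]-.448,P[...,1]-.098)<.05)
    for a in np.arange(.07,.2,.01):
        Q=P[m&(P[...,2]>a)&(P[...,2]<a+.01)]
        if len(Q)>4: print(n,a.round(3),len(Q),Q.mean(0).round(3),I[m&(P[...,2]>a)&(P[...,2]<a+.01)].mean(0).round(),[np.round(x,1) for x in cv2.minAreaRect(Q[:,:2].astype(np.float32)*1000)])
i=cv2.imread('pics/y_scene.png')[90:250,270:400]; cv2.imwrite('pics/v4.png',cv2.resize(i,None,fx=3.7,fy=3.7,interpolation=cv2.INTER_CUBIC))
E
```

```text
t 5.65 pos [0.4488 0.0983 0.138 ] [ 1.7995e+02 -9.0000e-02  1.1293e+02] grip 0.0101 F [ 0.6  0.3 -0.4] -> rel [-0.0003 -0.0003  0.0805] turn -0.001
scene 0.07 73 [0.453 0.105 0.075] [127.  87.  50.] [array([445.8,  97.4]), array([45. , 46.3]), np.float64(20.3)]
scene 0.08 98 [0.451 0.099 0.084] [140.  97.  56.] [array([448.7,  98. ]), array([50.6, 46.8]), np.float64(23.0)]
scene 0.17 48 [0.445 0.104 0.176] [63. 49. 36.] [array([447. , 100.8]), array([27.1, 19.3]), np.float64(23.1)]
scene 0.18 54 [0.445 0.104 0.185] [45. 35. 26.] [array([446.5, 100.5]), array([27.9, 18.9]), np.float64(19.4)]
scene 0.19 56 [0.446 0.105 0.195] [44. 35. 26.] [array([447. ,  99.6]), array([30. , 22.9]), np.float64(18.4)]
```

View pics/v4.png

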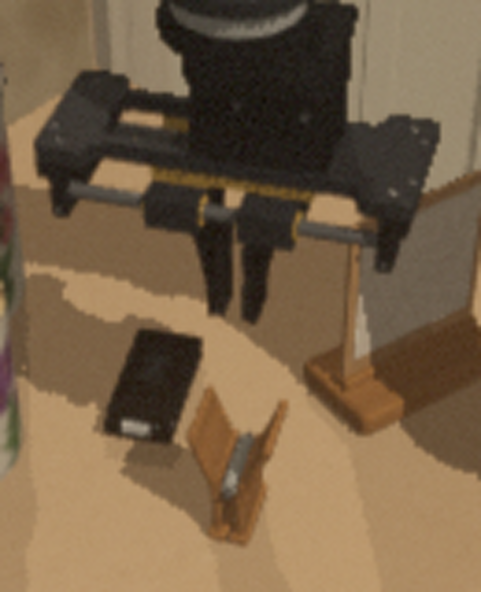

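The tips are at about z 0.171 by depth while the state reports TCP z 0.138. The state therefore reads about 33 mm low, and the fingers closed above the clip. I'll open, check that offset once more, and trust the cameras.

>>> servo_tool([
  [[0.087,0,0,0,0],[0.087,0,0,0,0],[0.087,0,0,0,0],[0.087,0,0,0,0],[0.087,0,0,0,0],[0.087,0,0,0,0],[0.087,0,0,0,0],[0.087,0,0,0,0]],
])

```text
time_s: 6.42
tool_pos: [0.4478, 0.0982, 0.1369]
tool_rot: [-179.9, -0.2, 113.0]
force: [0.0, -0.4, -0.7]
grip_width: 0.0551
```

```bash
cat >> h.py <<'E'
def tips(n='scene'):
    "dark finger points: lowest z and middle"
    o=readout.get_obs(); c=shot(n);P=cloud(c);I=c['image'].astype(int); p=o['tool_pos']
    m=(c['range_z']>0)&(np.hypot(P[...,0]-p[0],P[...,1]-p[1])<.075)&(I.max(-1)<95)&(P[...,2]>p[2]+.015)&(P[...,2]<p[2]+.05)
    Q=P[m]; z0=np.percentile(Q[:,2],2)
    r=cv2.minAreaRect(Q[:,:2].astype(np.float32)*1000)
    print('tips',n,len(Q),'zmin',Q[:,2].min().round(4),z0.round(4),'off',(z0-p[2]).round(4),[np.round(x,1) for x in r])
E
python3 - <<'E'
from h import *
rel((.4487,.098,.0245),113); tips(); tips('top'); tips('scene')
E
```

```text
t 6.42 pos [0.4478 0.0982 0.1369] [-1.7991e+02 -1.7000e-01  1.1295e+02] grip 0.0551 F [ 0.  -0.4 -0.7] -> rel [-0.0009  0.0009  0.1124] turn -0.001
tips scene 92 zmin 0.1691 0.1696 off 0.0327 [array([446.9,  99.6]), array([73.5, 22.5]), np.float64(23.1)]Traceback (most recent call last):
  File "<stdin>", line 2, in <module>
  File "h.py", line 21, in tips
    Q=P[m]; z0=np.percentile(Q[:,2],2)
               ~~~~~~~~~~~~~^^^^^^^^^^
    return _quantile_unchecked(
        a, q, axis, out, overwrite_input, method, keepdims, weights)
    return _ureduce(a,
                    func=_quantile_ureduce_func,
    ...<5 lines>...
                    overwrite_input=overwrite_input,
                    method=method)
    r = func(a, **kwargs)
    result = _quantile(arr,
                       quantiles=q,
    ...<2 lines>...
                       out=out,
                       weights=wgt)
    slices_having_nans = np.isnan(arr[-1, ...])
                                  ~~~^^^^^^^^^
IndexError: index -1 is out of bounds for axis 0 with size 0
```

>>> servo_tool([
  [[0.087,0,0.001,0.0,0],[0.087,0,0.001,0.0,0],[0.087,0,0.001,0.0,0],[0.087,0,0.001,0.01,0],[0.087,0,0.001,0.025,0],[0.087,0,0.001,0.045,0],[0.087,0,0.001,0.065,0],[0.087,0,0.001,0.083,0],[0.087,0,0.001,0.097,0],[0.087,0,0.001,0.107,0],[0.087,0,0.001,0.111,0],[0.087,0,0.001,0.111,0]],
])

```text
time_s: 7.52
tool_pos: [0.4475, 0.0989, 0.0249]
tool_rot: [-179.8, -0.2, 113.0]
force: [-0.8, 0.1, 0.4]
grip_width: 0.0869
```

```bash
python3 - <<'E'
from h import *
rel((.4487,.098,.0255),113)
c=shot('scene','z_scene.png')
i=c['image'][110:250,280:390,::-1]; cv2.imwrite('pics/v5.png',cv2.resize(i,None,fx=3.7,fy=3.7,interpolation=cv2.INTER_CUBIC))
tips()
E
```

```text
t 7.52 pos [0.4475 0.0989 0.0249] [-179.82   -0.23  112.96] grip 0.0869 F [-0.8  0.1  0.4] -> rel [-0.0013  0.0007 -0.0006] turn -0.001
tips scene 165 zmin 0.0426 0.0471 off 0.0213 [array([444.7,  99.8]), array([100.1,  49.6]), np.float64(6.9)]
```

View pics/v5.png

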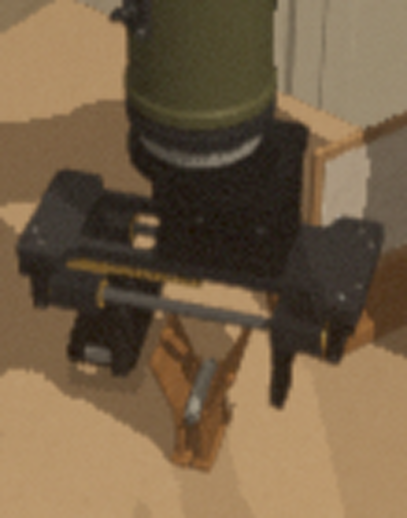

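Seen in the crop, the fingers now straddle the handles (right finger tip ~(278,400), clip ~(200,390)). Squeeze.

>>> servo_tool([
  [[0.065,0,0,0,0],[0.055,0,0,0,0],[0.05,0,0,0,0],[0.046,0,0,0,0],[0.042,0,0,0,0],[0.038,0,0,0,0],[0.034,0,0,0,0],[0.03,0,0,0,0],[0.026,0,0,0,0],[0.02,0,0,0,0],[0.015,0,0,0,0],[0.015,0,0,0,0]],
], force=25)

```text
time_s: 8.62
tool_pos: [0.4481, 0.0984, 0.0284]
tool_rot: [-179.7, -0.1, 112.9]
force: [-9.2, -2.5, 23.7]
grip_width: 0.0255
```

>>> servo_tool([
  [[0.015,0,0,0,0],[0.015,0,0,0,0],[0.015,0,0,0,0],[0.015,0,0,0,0]],
])

```text
time_s: 8.95
tool_pos: [0.4479, 0.0984, 0.028]
tool_rot: [-179.7, -0.1, 112.9]
force: [-0.4, 0.6, -0.8]
grip_width: 0.0211
```

```bash
python3 - <<'E'
from h import *
rel((.4487,.098,.1455),113)
E
```

```text
t 8.95 pos [0.4479 0.0984 0.028 ] [-1.7972e+02 -1.0000e-01  1.1295e+02] grip 0.0211 F [-0.4  0.6 -0.8] -> rel [-5.000e-04  1.000e-04 -1.175e-01] turn -0.001
```

>>> servo_tool([
  [[0.015,0,0,-0.005,0],[0.015,0,0,-0.015,0],[0.015,0,0,-0.03,0],[0.015,0,0,-0.05,0],[0.015,0,0,-0.07,0],[0.015,0,0,-0.09,0],[0.015,0,0,-0.11,0],[0.015,0,0,-0.13,0],[0.015,0,0,-0.15,0],[0.015,0,0,-0.17,0],[0.015,0,0,-0.185,0],[0.015,0,0,-0.19,0]],
])

```text
time_s: 9.95
tool_pos: [0.4502, 0.099, 0.2212]
tool_rot: [-180.0, 0.0, 113.0]
force: [0.4, -0.1, -0.7]
grip_width: 0.0213
```

```bash
python3 - <<'E'
from h import *
c=shot('scene','u_scene.png')
o=readout.get_obs(); rel((.438,-.0715,.22),72.5)
P=cloud(c);I=c['image'].astype(int);p=o['tool_pos']
m=(c['range_z']>0)&(np.hypot(P[...,0]-p[0],P[...,1]-p[1])<.06)&(P[...,2]>.1)&(P[...,2]<.3)
k=m&(I[...,0]-I[...,2]>25)
for a in np.arange(.1,.3,.01):
    Q=P[k&(P[...,2]>a)&(P[...,2]<a+.01)]
    if len(Q)>4: print(a.round(3),len(Q),Q[:,2].min().round(3),[np.round(x,1) for x in cv2.minAreaRect(Q[:,:2].astype(np.float32)*1000)])
v,u=np.where(m); print(u.min(),u.max(),v.min(),v.max())
i=c['image'][60:220,270:400,::-1]; cv2.imwrite('pics/v6.png',cv2.resize(i,None,fx=3.7,fy=3.7,interpolation=cv2.INTER_CUBIC))
E
```

```text
t 10.0 pos [0.4502 0.0989 0.2207] [-1.7995e+02  1.0000e-02  1.1296e+02] grip 0.0217 F [ 0.7  0.5 -0.7] -> rel [-0.1522 -0.0777  0.0008] turn 0.706
0.19 16 0.197 [array([444.2, 104.7]), array([47. , 34.5]), np.float64(18.6)]
0.2 157 0.2 [array([449.7,  98.8]), array([53.5, 49.7]), np.float64(24.0)]
0.21 72 0.21 [array([436.7, 102.9]), array([58.5, 29.8]), np.float64(69.8)]
0.22 73 0.22 [array([449.9,  98.3]), array([32.6, 47. ]), np.float64(22.5)]
0.23 76 0.23 [array([446.4, 101.3]), array([24.4, 47.1]), np.float64(17.0)]
0.24 81 0.24 [array([446.2, 101.4]), array([21.5, 39.2]), np.float64(17.9)]
0.25 73 0.25 [array([446.9, 101.2]), array([35.5, 45.1]), np.float64(2.0)]
0.26 75 0.26 [array([448.4, 100.2]), array([33.1, 45.5]), np.float64(3.1)]
0.27 77 0.27 [array([448.3, 101.9]), array([42.1, 33.9]), np.float64(88.2)]
0.28 70 0.28 [array([449.7, 102.1]), array([42.1, 37.4]), np.float64(86.6)]
0.29 8 0.292 [array([445.3, 105.4]), array([52.1, 13.6]), np.float64(40.6)]
317 349 116 171
```

View pics/v6.png

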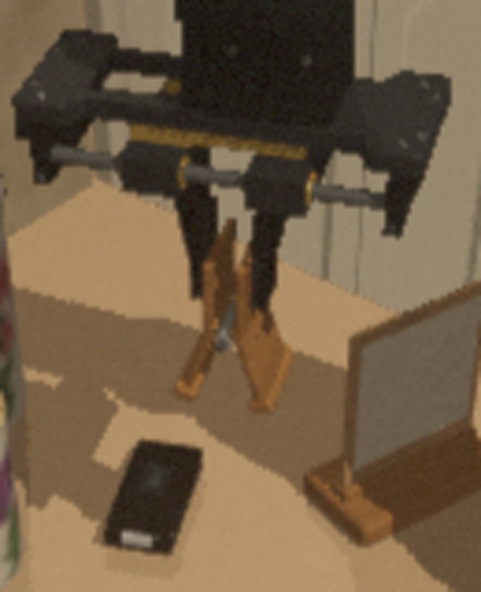

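The clip is lifted with its jaws spread (tips at ~(185,390) and (265,405) in the crop). Its centre matches the tool to within 1 mm and its tips are at about z 0.195. Next I carry it over the board.

>>> servo_tool([
  [[0.015,-0.006,-0.003,0,0.03],[0.015,-0.018,-0.009,0,0.08],[0.015,-0.035,-0.018,0,0.16],[0.015,-0.053,-0.027,0,0.24],[0.015,-0.071,-0.036,0,0.33],[0.015,-0.089,-0.045,0,0.41],[0.015,-0.107,-0.055,0,0.5],[0.015,-0.123,-0.063,0,0.57],[0.015,-0.136,-0.07,0,0.63],[0.015,-0.146,-0.075,0,0.68],[0.015,-0.152,-0.0777,0,0.705],[0.015,-0.152,-0.0777,0,0.705]],
])

```text
time_s: 11.0
tool_pos: [0.4368, -0.0737, 0.2198]
tool_rot: [-179.9, 0.1, 72.3]
force: [-0.1, -0.4, -1.1]
grip_width: 0.0214
```

>>> servo_tool([
  [[0.015,0,0,0,0],[0.015,0,0,0,0]],
])

```text
time_s: 11.17
tool_pos: [0.4364, -0.0736, 0.2193]
tool_rot: [-179.8, 0.1, 72.3]
force: [0.1, 0.7, -0.9]
grip_width: 0.0214
```

```bash
cat >> h.py <<'E'
def chk(n):
    o=readout.get_obs();p=o['tool_pos']; c=shot(n,'chk_%s_%d.png'%(n,o['time_s']*100));P=cloud(c);I=c['image'].astype(int)
    k=(c['range_z']>0)&(I[...,0]-I[...,2]>20)&(np.hypot(P[...,0]-p[0],P[...,1]-p[1])<.075)
    tz=p[2]-.0235
    for a,b in((.12,.147),(.143,.156),(tz-.004,tz+.006),(tz+.006,tz+.016),(tz+.016,tz+.03),(tz+.07,tz+.1)):
        Q=P[k&(P[...,2]>a)&(P[...,2]<b)]
        if len(Q)>4: print(n,np.round((a,b),3),len(Q),Q[:,2].min().round(3),Q[:,2].max().round(3),[np.round(x,1) for x in cv2.minAreaRect(Q[:,:2].astype(np.float32)*1000)])
    return c
E
python3 - <<'E'
from h import *
rel((.4383,-.0713,.2),72.6)
for n in('scene','wrist','top'): chk(n)
E
```

```text
t 11.17 pos [ 0.4364 -0.0736  0.2193] [-1.798e+02  5.000e-02  7.228e+01] grip 0.0214 F [ 0.1  0.7 -0.9] -> rel [0.0028 0.0012 0.0193] turn -0.006
scene [0.12  0.147] 352 0.12 0.147 [array([437.6, -71.3]), array([111.4,   8.1]), np.float64(71.3)]
scene [0.143 0.156] 164 0.143 0.153 [array([438.6, -71.7]), array([109.3,   7.6]), np.float64(72.2)]
scene [0.192 0.202] 75 0.193 0.202 [array([435.2, -74. ]), array([49.3, 53.8]), np.float64(73.2)]
scene [0.202 0.212] 150 0.202 0.212 [array([435.1, -73.8]), array([49.9, 52.6]), np.float64(73.8)]
scene [0.212 0.226] 150 0.212 0.226 [array([434.3, -74. ]), array([47.3, 36.8]), np.float64(71.6)]
scene [0.266 0.296] 146 0.266 0.295 [array([434.1, -69.3]), array([48.3, 39.6]), np.float64(26.9)]
wrist [0.12  0.147] 51 0.121 0.144 [array([446.3, -43.8]), array([51. ,  4.3]), np.float64(67.3)]
wrist [0.143 0.156] 371 0.143 0.153 [array([447.7, -47.7]), array([56.6,  5.3]), np.float64(72.5)]
wrist [0.192 0.202] 172 0.196 0.202 [array([439. , -66.5]), array([32.4, 54.2]), np.float64(72.6)]
wrist [0.202 0.212] 725 0.202 0.212 [array([439.4, -65.7]), array([30.8, 52.6]), np.float64(70.8)]
wrist [0.212 0.226] 455 0.212 0.226 [array([439.3, -64.9]), array([25.8, 38.5]), np.float64(73.7)]
wrist [0.266 0.296] 1886 0.266 0.289 [array([437.3, -73.9]), array([45.1, 43.7]), np.float64(75.5)]
top [0.12  0.147] 43 0.122 0.147 [array([444.7, -40.7]), array([46.9,  3.4]), np.float64(69.6)]
top [0.143 0.156] 47 0.143 0.154 [array([447.1, -41.6]), array([44.6,  5.2]), np.float64(72.8)]
top [0.192 0.202] 27 0.192 0.202 [array([437.8, -55.7]), array([24.1, 58.1]), np.float64(88.9)]
top [0.202 0.212] 20 0.202 0.212 [array([438. , -55.3]), array([51.5, 20.3]), np.float64(0.6)]
top [0.212 0.226] 6 0.213 0.223 [array([442.3, -53.3]), array([ 5. , 35.7]), np.float64(64.9)]
top [0.266 0.296] 5 0.269 0.28 [array([450.9, -64. ]), array([ 3.1, 13.6]), np.float64(70.3)]
```

Scene and wrist agree: the clip needs +2.6 mm across the board and about +3 mm along it, and the yaw is good to 0.3°. I'll correct and go down to just above the edge.

>>> servo_tool([
  [[0.015,0.001,0.001,0,0],[0.015,0.003,0.0026,0,-0.005],[0.015,0.003,0.0026,0.005,-0.005],[0.015,0.003,0.0026,0.012,-0.005],[0.015,0.003,0.0026,0.02,-0.005],[0.015,0.003,0.0026,0.027,-0.005],[0.015,0.003,0.0026,0.032,-0.005],[0.015,0.003,0.0026,0.034,-0.005],[0.015,0.003,0.0026,0.034,-0.005],[0.015,0.003,0.0026,0.034,-0.005]],
])

```text
time_s: 12.15
tool_pos: [0.4402, -0.071, 0.1857]
tool_rot: [-179.9, 0.0, 72.6]
force: [0.2, 0.0, -0.5]
grip_width: 0.0214
```

```bash
python3 - <<'E'
from h import *
rel((.4383,-.0713,.155),72.6)
for n in('scene','wrist'): chk(n)
E
```

```text
t 12.15 pos [ 0.4402 -0.071   0.1857] [-1.7985e+02  5.0000e-02  7.2630e+01] grip 0.0214 F [ 0.2  0.  -0.5] -> rel [-0.0008 -0.0016  0.0307] turn 0.0
scene [0.12  0.147] 306 0.12 0.147 [array([437.3, -71.7]), array([111.7,   6.7]), np.float64(71.6)]
scene [0.143 0.156] 82 0.144 0.152 [array([439.6, -72.3]), array([109. ,   7.1]), np.float64(73.2)]
scene [0.158 0.168] 72 0.159 0.168 [array([437.8, -70.5]), array([48.7, 50.6]), np.float64(72.3)]
scene [0.168 0.178] 128 0.168 0.178 [array([438. , -71.7]), array([47.7, 54.6]), np.float64(75.0)]
scene [0.178 0.192] 140 0.178 0.192 [array([437.8, -70.8]), array([47.3, 36.9]), np.float64(70.4)]
scene [0.232 0.262] 137 0.232 0.262 [array([437.2, -66.8]), array([46.5, 36.6]), np.float64(29.1)]
wrist [0.12  0.147] 56 0.121 0.145 [array([448.1, -38.5]), array([40. ,  3.9]), np.float64(65.9)]
wrist [0.143 0.156] 357 0.143 0.153 [array([450.3, -38.9]), array([38.9,  5.4]), np.float64(72.8)]
wrist [0.158 0.168] 174 0.162 0.168 [array([442.8, -64.4]), array([32.2, 54.2]), np.float64(72.9)]
wrist [0.168 0.178] 721 0.168 0.178 [array([443. , -63.7]), array([30.8, 52.3]), np.float64(72.1)]
wrist [0.178 0.192] 455 0.179 0.192 [array([443.3, -62.7]), array([24.9, 39. ]), np.float64(72.7)]
wrist [0.232 0.262] 1799 0.232 0.261 [array([440.4, -71.7]), array([44.5, 43.9]), np.float64(72.8)]
```

>>> servo_tool([
  [[0.015,0,0,0.003,0],[0.015,0,0,0.006,0],[0.015,0,0,0.009,0],[0.015,0,0,0.012,0],[0.015,0,0,0.016,0],[0.015,0,0,0.02,0],[0.015,0,0,0.024,0],[0.015,0,0,0.027,0],[0.015,0,0,0.029,0],[0.015,0,0,0.03,0],[0.015,0,0,0.03,0],[0.015,0,0,0.03,0]],
])

```text
time_s: 13.25
tool_pos: [0.4404, -0.071, 0.1561]
tool_rot: [-179.9, 0.0, 72.6]
force: [-0.9, 0.4, -0.5]
grip_width: 0.0213
```

```bash
python3 - <<'E'
from h import *
rel((.4383,-.0713,.155),72.6)
f=lambda i,s:cv2.resize(i,s,interpolation=cv2.INTER_CUBIC)
s=chk('scene')['image']; w=chk('wrist')['image']
cv2.imwrite('pics/v7.png',np.hstack([f(s[90:210,330:430],(440,528)),f(w[100:300,250:386],(359,528))])[...,::-1])
E
```

```text
t 13.25 pos [ 0.4404 -0.071   0.1561] [-1.799e+02  5.000e-02  7.263e+01] grip 0.0213 F [-0.9  0.4 -0.5] -> rel [-0.0009 -0.002   0.0011] turn 0.0
scene [0.12  0.147] 355 0.12 0.147 [array([434.1, -67.9]), array([103.9,  51.4]), np.float64(52.5)]
scene [0.143 0.156] 215 0.143 0.156 [array([436.1, -69.8]), array([108. ,  39.7]), np.float64(64.5)]
scene [0.129 0.139] 129 0.129 0.139 [array([434.8, -67. ]), array([100.6,  51.4]), np.float64(52.1)]
scene [0.139 0.149] 198 0.139 0.149 [array([433.7, -68. ]), array([104.2,  48.4]), np.float64(53.7)]
scene [0.149 0.163] 180 0.149 0.163 [array([435.9, -69.1]), array([106.3,  36.4]), np.float64(59.4)]
scene [0.203 0.233] 141 0.203 0.231 [array([436.6, -67.2]), array([47.2, 34.8]), np.float64(31.1)]
wrist [0.12  0.147] 881 0.123 0.147 [array([439.1, -67.4]), array([85.9, 60.5]), np.float64(37.4)]
wrist [0.143 0.156] 947 0.143 0.156 [array([441.5, -72.9]), array([108.9,  44.4]), np.float64(74.4)]
wrist [0.129 0.139] 182 0.129 0.139 [array([447.3, -49.8]), array([61.5, 54.2]), np.float64(73.3)]
wrist [0.139 0.149] 755 0.139 0.149 [array([439.2, -67.6]), array([86.1, 59.6]), np.float64(37.6)]
wrist [0.149 0.163] 952 0.149 0.163 [array([440.2, -72.7]), array([108.6,  38.9]), np.float64(73.9)]
wrist [0.203 0.233] 1614 0.203 0.231 [array([440.4, -71.7]), array([44.9, 43.8]), np.float64(72.6)]
```

View pics/v7.png

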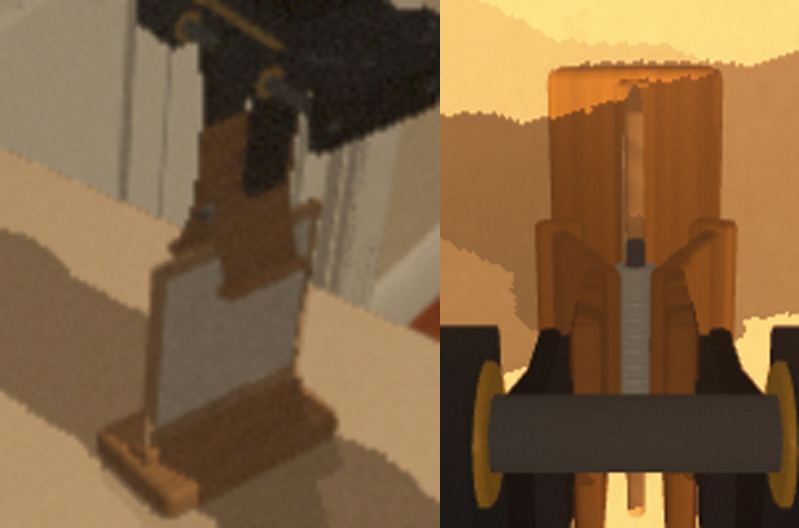

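The clip straddles the board: the front jaw hangs over the white face, and in the wrist view the edge is at x≈635 between jaws spanning 537–737. I'll go 2 mm deeper, then check that nothing moved.

>>> servo_tool([
  [[0.015,0,0,0.001,0],[0.015,0,0,0.002,0],[0.015,0,0,0.002,0],[0.015,0,0,0.002,0],[0.015,0,0,0.002,0],[0.015,0,0,0.002,0],[0.015,0,0,0.002,0],[0.015,0,0,0.002,0]],
])

```text
time_s: 14.02
tool_pos: [0.4406, -0.071, 0.1543]
tool_rot: [-179.9, 0.0, 72.6]
force: [-0.1, 0.4, -1.7]
grip_width: 0.0215
```

```bash
python3 - <<'E'
from h import *
rel((.4383,-.0713,.155),72.6)
c=shot('scene');P=cloud(c);z=np.load('c1.npz')
for q,d in((z['sp'],z['sd']),(P,c['range_z'])):
    b=q[130:212,340:415].reshape(-1,3);b=b[(d[130:212,340:415].ravel()>0)]
    for lo,hi in((.012,.025),(.05,.115)):
        Q=b[(b[:,2]>lo)&(b[:,2]<hi)&(b[:,1]<0)]; print(lo,[np.round(x,1) for x in cv2.minAreaRect(Q[:,:2].astype(np.float32)*1000)])
w=shot('wrist');P=cloud(w);I=w['image'].astype(int)
# profile across the board at the outer part of the edge: jaw tips vs edge
R=np.array([np.cos(np.radians(-17.4)),np.sin(np.radians(-17.4))]);T=np.array([-R[1],R[0]])
D=P[...,:2]-[.4404,-.071];x=D@R*1000;y=D@T*1000;zz=P[...,2]*1000
k=(w['range_z']>0)&(zz>120)&(zz<160)&(abs(x)<40)
e=k&(y>29)&(y<54)&(zz>140);print('edge x',np.percentile(x[e],[5,50,95]).round(1),'z',np.median(zz[e]).round(1))
j=k&(y>0)&(y<26);
for s in(-1,1):
    q=j&(s*x>8);print('jaw',s,np.percentile(x[q],[2,50,98]).round(1),'z',np.percentile(zz[q],[1,50]).round(1),q.sum())
E
```

```text
t 14.02 pos [ 0.4406 -0.071   0.1543] [-1.7992e+02  5.0000e-02  7.2630e+01] grip 0.0215 F [-0.1  0.4 -1.7] -> rel [-0.0009 -0.0021 -0.0007] turn 0.001
0.012 [array([438.7, -70.9]), array([126. ,  70.9]), np.float64(72.0)]
0.05 [array([439.1, -71.7]), array([111.7,   8.9]), np.float64(73.2)]
0.012 [array([439., -71.]), array([123.5,  71.1]), np.float64(72.6)]
0.05 [array([437.7, -71.9]), array([112. ,   7.5]), np.float64(71.6)]
edge x [-2.8 -0.1  2.4] z 151.3
jaw -1 [-26.3 -19.5 -13.3] z [133.8 140.7] 563
jaw 1 [14.2 20.4 27. ] z [134.  140.5] 579
```

>>> servo_tool([
  [[0.015,0,0,0.001,0],[0.015,0,0,0.002,0],[0.015,0,0,0.003,0],[0.015,0,0,0.003,0],[0.015,0,0,0.003,0],[0.015,0,0,0.003,0],[0.015,0,0,0.003,0],[0.015,0,0,0.003,0]],
])

```text
time_s: 14.78
tool_pos: [0.4406, -0.071, 0.1513]
tool_rot: [-179.9, 0.0, 72.6]
force: [0.5, 0.9, -0.5]
grip_width: 0.0214
```

```bash
python3 - <<'E'
from h import *
rel((.4383,-.0713,.152),72.6); print(env.sign_off())
E
```

```text
t 14.78 pos [ 0.4406 -0.071   0.1513] [-1.7992e+02  5.0000e-02  7.2630e+01] grip 0.0214 F [ 0.5  0.9 -0.5] -> rel [-0.0009 -0.0021 -0.0007] turn 0.0
the job is handed in; nothing more can be done
None
```

The clip is held, handles squeezed home, over the middle of the tall board's top edge. The job was handed in at about 14.8 s of the 38 s allowed; the tool reports no verdict.

**Last checks:**
- **Squeeze:** the finger opening reads 21.4 mm at 25 N. That is slightly under the nominal 22 mm for handles fully home.
- **Fit across the board:** before the final 3 mm of lowering, the board edge was within 0.5 mm of the middle of the jaws. The clip's yaw is within about 0.5° of the board's.
- **Depth:** the edge sits about 22 mm above the jaw tips, by my estimate. The cameras, the contact height and the earlier lift put the tips within about 3 mm of each other. I did not take a picture after the last 3 mm.
- **Contact with the board:** the wrist force was under 1.1 N at the end. The board's foot had moved by no more than 0.3 mm, within noise, when last measured before that final step.
- **Other objects:** I did not measure the low board, phone, canister and lid again afterwards. I saw no contact with any of them, and the path stayed clear.

**What disagreed:** the reported tool height was about 33 mm lower than where the cameras put the fingertips. My first grasp therefore closed above the clip and touched nothing. I trusted the cameras, lowered further and regripped. In the horizontal direction the reported position and the cameras agreed to about 2–3 mm, and I corrected that from the camera views.

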